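# Turn the iron's heat dial up to two dots

### The arm

A 6-joint arm with a two-finger parallel gripper is mounted at the origin on the work surface. World frame = base frame: x ahead of the robot, y to its left, z up, the work surface at z = 0. Lengths are in m, angles in rad, forces in N, time in s.
With the tool pointing down it reaches from about 0.2 to 0.875 m from the base axis. Payload 3.4 kg.
Tool frame: the origin (TCP) lies between the finger pads; the fingertips stand 25 mm ahead of it and the grasp point (between the pads) lies 6 mm ahead of it (r.nose_length is the z of the fingertips in the tool frame, in m); z points along the fingers, x is the direction in which the jaws open and shut, and the axes are right-handed (so a half turn about z gives the same grasp; the last joint's range is limited). The gripper opens to 94 mm and grips with 3 to 60 N. Pads are 16 mm wide; open, the fingers measure 119 mm over their backs; the gripper's body (75 mm by 177 mm) begins 78 mm behind the grasp point.
Start: joints at [-1.295, 0.276, 1.505, -0, 1.361, -0.121], TCP at [0.222, -0.53, 0.23] pointing down, gripper open.
Joint ranges: [-2.89, 2.89], [-0.75, 2.08], [0.22, 2.7], [-1.18, 4.32], [0.11, 2.71], [-2.7, 2.7]. Speed limits (rad/s): [2.57, 2.57, 3.14, 3.14, 3.14, 3.14].

### API

Orientations are given as a unit quaternion [w, x, y, z].
In Python, from plant import r, gripper_to, inverse_kinematics, vision, models, telemetry gives the robot as it stands. Calls block until the motion is done:
- r.move_to(position, orientation): joint-space move of the TCP to a pose.
- r.move_l(position, rot=None, vel=0.15, guard=None): straight line of the TCP; rot=None keeps the orientation; vel is the mean speed in m/s. With guard (N) it stops when the force on the tool has changed by that much, and returns True; else False.
- r.movej(angles): joint-space move.
- gripper_to(opening, f_grip=None): finger opening in m; f_grip is the grip in N (None keeps the last); returns when the fingers have stopped.
- r.hold(seconds).
- inverse_kinematics(position, orientation): joint angles nearest the present ones, or None.
- vision.snapshot(name): name is "scene" or "top" or "wrist"; returns the picture (420x560x3 uint8, red, green, blue); there is no depth.
- vision.get_calibration(name): a dict with "fx", "fy", "cx", "cy" (pixels), "position" and "orientation" of the camera in the world. Camera axes: x right, y down, z forward; pixel columns grow to the right and rows downward; lengths in m; the calibration is good to about 2 mm. A picture is of the moment at which its call begins: read the wrist's pose just before it. get_calibration takes no time and is no camera call; for the wrist camera it gives the pose at the moment of the call.
A pose or a line that the arm cannot do raises r.PlanningError and nothing moves.
- r.sign_off(): hands the job in, once; it reports no verdict.
Trained networks look in the newest picture that a camera, given by its name, has taken for a name from the list of things; names that differ only in an ending like _2 or _b are one class to them, and where a whole thing is asked for, a point or a joint stands for the part that bears it (a point fixed in the world has none). Each returns a list of dicts, best first, with "score" (0 to 1); they miss things now and then, are a little off and sometimes report something else, mostly with a low value. They report only what shows in the picture. A call takes as long as a camera call.
- models.boxes_of(thing, camera): "at" ([x, y, z] in m, in world coordinates, good to about 4 mm: the middle of the surface that is visible of it).
- models.regions_of(thing, camera): "pixels" (420x560 bool, what is visible of it).
- models.mark_of(thing, camera): "at" ([x, y, z] in m, in world coordinates, good to about 4 mm: a listed point, or the origin of a listed thing).
Readings, each from a call of its own:
- telemetry.current_t(): time.
- telemetry.current_joints(): joint angles.
- telemetry.current_dq(): joint speeds.
- telemetry.current_joint_efforts(): joint torques, N m.
- telemetry.current_ee_pos(): TCP position.
- telemetry.current_tool_rot(): TCP orientation.
- telemetry.current_wrist_force(): force on the tool from outside, world axes, zero at the start.
- telemetry.current_torque(): the same for the moment, N m.
- telemetry.current_opening(): finger opening in m.
Only numpy, scipy, OpenCV 4.12 (cv2) and the standard library are available. Lean on these libraries where they do the work, as an engineer would, in place of code of your own. Each camera call takes 0.05 s, during which the arm holds its last target. There are 200 camera calls.

### The job

The cordless iron sits in its charging cradle with the heat dial under its handle set too low for the woollens. With a fingertip, flick the lobed edge of the dial round by the right number of clicks, so that its two-dot marking stands at the index wedge on the iron's body, without ever clicking past it. Leave the iron sitting in its cradle and the things around it where they are: nothing is to be lifted or pushed away.

Things in the scene. Friction and masses are not known exactly. Their poses are not given: they have to be found in the camera images.
- iron: White cordless steam iron, 262 mm long, 118 wide, 133 high, 1.1 to 1.6 kg, lying loose and flat in a low black charging cradle with about 3 mm play. Origin: under the middle of its steel sole, 8 mm above the work surface. Own x points to the nose, own y to the iron's left, z up. The top of its body is a flat white deck, 66 mm above the origin.
- handle_top (a point): Top of the iron's grey handle bar, straight above the dial's axis, 132 mm above the iron's origin. The bar is 28 mm thick (sides at own y = -14 and +14 mm) and runs level along own x over the whole dial; below it are about 22 mm of air to the dial's top.
- heat_dial: Heat dial: a grey disc with an upright axis, standing on the deck under the handle. Origin: on its axis, on the deck, at (-20, 0, 66) mm in the iron's frame. Core radius 33 mm, from 1 to 15 mm above the deck. Round its edge stand 12 upright thumb lobes, 30 degrees apart, 5 mm thick with round tips, reaching out to 38 mm radius. It turns with the joint dial.
- dial_centre (a point): Point of the iron on the dial's axis, level with the dial's flat top, 81 mm above the iron's origin. In every click position the middle of a gap between two lobes (about 14 mm wide, 5 mm deep) points straight to the iron's left (own +y) and another straight to its right (own -y).
- deck_left (a point): Point on the open deck beside the dial on the iron's left (own +y), 45 mm from the dial's axis; the deck ends about 6 mm further out. Here, as on the right, the dial's edge stands clear of the handle, and a fingertip can come down from above beside it, in the 15 mm between deck and dial top.
- dial (a joint): Turn of the dial in rad, growing counter-clockwise seen from above. A click (rest) every 0.524 rad (30 degrees) from stop to stop: 0 bar (lowest), 1.047 one dot, 2.094 two dots, 3.142 three dots at the index, one plain click between each. Starts at 0, 0.524 or 1.047. Leaving a click takes about 1.2 N at the edge; past half-way the dial jumps on into the next click, let go before that it falls back.
- two_dots (a point): Middle of the two-dot marking on the dial's top, 27 mm from its axis; it turns with the dial and is to stand at the index. The markings are flat and white: a short radial bar, a single dot, a pair of dots and a row of three (5 mm dots, 7 mm apart), at 60-degree steps clockwise round the dial seen from above. The one at the index is the setting; the handle hides part of the dial from straight above.
- index_tip (a point): Inner tip of the fixed index, a small dark wedge on the white deck (9 mm long, 8 mm wide at its outer end) that points at the dial's axis from the iron's right-hand side (own -y), 40.5 mm from the axis.
- cradle: Black charging cradle, fixed, teardrop-shaped, about 320 mm long and 144 wide, floor 8 mm thick, lips 20 mm high, with a block 48 mm high behind the iron's heel. Origin on the work surface under the iron's origin; own x points to the iron's nose.
- spray_bottle: Aqua spray bottle with white trigger head, 76 mm across, 213 mm high, standing loose; origin under its middle. Leave alone.
- measuring_cup: Steel measuring cup, 80 mm across, 52 mm high, with a flat handle reaching 112 mm out along own x; loose; origin under the middle of its bowl. Leave alone.
- shoe_brush: Stiff nylon shoe brush, 150 x 48 x 42 mm, lying bristles down, loose; origin under its middle, own x along its length. Leave alone.
- clip: Yellow plastic clothes clip, 78 x 14 x 16 mm, lying loose; origin under its middle, own x along its length. Leave alone.

How it is judged:
By the outcome, as a careful person would: the job done as asked, in the order asked, and still so for the second after the job is handed in, with the robot touching nothing.
It also fails if it takes over 58 s, if anything falls off the work surface, if the arm or the gripper's body presses on something with over 40 N, if the wrist force passes 120 N, or if a joint passes its speed limit or range.

## Working session

There is one attempt and no reset: what is moved stays moved. The work goes in short steps, each a Python script; the robot and the scene stay as the last script left them, time stands still between calls to the robot, and variables do not carry over. Pictures are saved under pics/ and viewed, on a budget of 10 in all, crops included, one or two more only if the job needs it, and the job is handed in when it is done.

```bash
mkdir -p pics; ls; python3 - <<'E'
from plant import *
import cv2,numpy as np
a=vision.snapshot("top");b=vision.snapshot("scene")
cv2.imwrite("pics/top.png",a[:,:,::-1]);cv2.imwrite("pics/scene.png",b[:,:,::-1])
for c in("top","scene"):
    k=vision.get_calibration(c);print(c,{x:np.round(k[x],3).tolist() for x in k})
    for n in("iron","handle_top","dial_centre","deck_left","index_tip","two_dots","heat_dial","cradle","spray_bottle","measuring_cup","shoe_brush","clip"):
        print(n,[(np.round(d["at"],3).tolist(),round(d["score"],2)) for d in models.mark_of(n,c)][:2])
print(telemetry.current_t())
E
```

```text
pics
top {'fx': 471.507, 'fy': 471.507, 'cx': 279.452, 'cy': 212.695, 'position': [0.379, 0.017, 1.369], 'orientation': [-0.043, 0.707, -0.705, 0.051]}
iron [([0.59, -0.015, 0.009], 0.85)]
handle_top [([0.59, -0.037, 0.143], 0.89), ([0.549, -0.037, 0.071], 0.39)]
dial_centre [([0.587, -0.035, 0.087], 0.58)]
deck_left [([0.55, -0.036, 0.072], 0.62)]
index_tip [([0.633, -0.034, 0.076], 0.56), ([0.549, -0.037, 0.07], 0.25)]
two_dots [([0.593, -0.062, 0.092], 0.65)]
heat_dial [([0.594, -0.032, 0.074], 0.64)]
cradle []
spray_bottle [([0.622, -0.387, 0.0], 0.69)]
measuring_cup [([0.425, 0.353, -0.0], 0.6)]
shoe_brush [([0.4, -0.34, 0.002], 0.81)]
clip [([0.624, 0.346, 0.002], 0.48)]
scene {'fx': 435.119, 'fy': 435.119, 'cx': 273.133, 'cy': 207.448, 'position': [1.198, -0.28, 0.753], 'orientation': [-0.338, 0.759, 0.508, -0.229]}
iron [([0.59, -0.016, 0.005], 0.81)]
handle_top [([0.594, -0.038, 0.143], 0.68)]
dial_centre [([0.591, -0.037, 0.088], 0.94)]
deck_left [([0.546, -0.037, 0.072], 0.78)]
index_tip [([0.637, -0.034, 0.07], 0.85), ([0.406, -0.344, 0.002], 0.54)]
two_dots [([0.587, -0.062, 0.09], 0.9), ([0.618, -0.384, -0.003], 0.58)]
heat_dial [([0.594, -0.034, 0.078], 0.92)]
cradle []
spray_bottle [([0.621, -0.386, -0.004], 0.65)]
measuring_cup [([0.424, 0.353, 0.002], 0.6)]
shoe_brush [([0.405, -0.343, 0.003], 0.93)]
clip [([0.629, 0.344, 0.006], 0.49)]
1.3
```

```bash
python3 - <<'E'
import cv2,numpy as np
b=cv2.imread("pics/scene.png");a=cv2.imread("pics/top.png")
from plant import vision
from scipy.spatial.transform import Rotation as R
def px(c,p):
    k=vision.get_calibration(c);q=k["orientation"];M=R.from_quat([*q[1:],q[0]]).as_matrix()
    v=M.T@(np.array(p)-k["position"]);return int(k["fx"]*v[0]/v[2]+k["cx"]),int(k["fy"]*v[1]/v[2]+k["cy"])
out=[]
for c,i in(("scene",b),("top",a)):
    u,v=px(c,(.591,-.036,.089));print(c,u,v)
    out.append(cv2.resize(i[max(v-60,0):v+60,u-60:u+60],(400,400),interpolation=cv2.INTER_CUBIC))
cv2.imwrite("pics/crop.png",np.hstack(out))
E
```

```text
scene 272 235
top 292 197
```

View pics/crop.png

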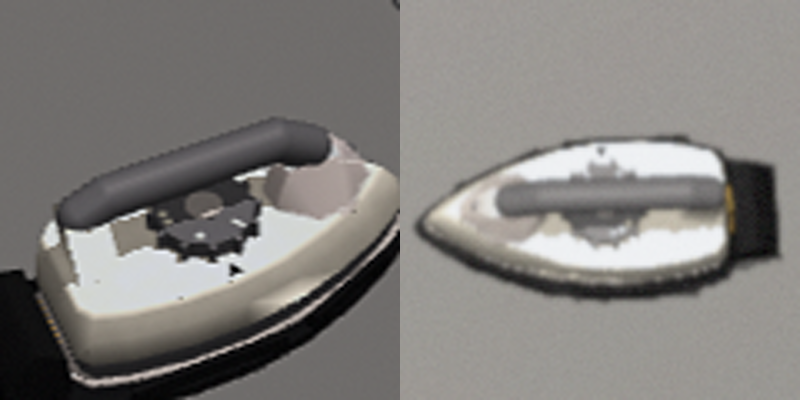

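View pics/scene.png

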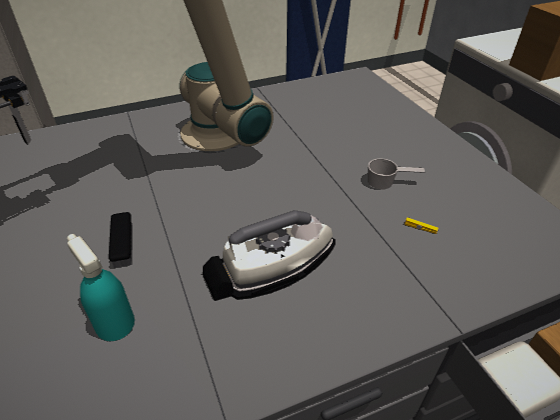

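The index (crop 235,268) is on the far side (+x). The marks near it show the dial isn't on two dots, and the networks put two dots about 90° short, which means 3 clicks. I'll look closer with the wrist camera, gripper closed.

```bash
cat > h.py <<'E'
from plant import *
import numpy as np, cv2
from scipy.spatial.transform import Rotation as R
def down(a,tx=0):  # a: jaw axis yaw, deg
    q=(R.from_euler('z',a,degrees=True)*R.from_euler('x',180+tx,degrees=True)).as_quat()
    return [q[3],q[0],q[1],q[2]]
def px(k,p):
    q=k["orientation"];M=R.from_quat([*q[1:],q[0]]).as_matrix()
    v=M.T@(np.array(p)-k["position"]);return k["fx"]*v[0]/v[2]+k["cx"],k["fy"]*v[1]/v[2]+k["cy"]
E
python3 - <<'E'
from h import *
k=vision.get_calibration("wrist");p=np.array(telemetry.current_ee_pos());q=telemetry.current_tool_rot()
T=R.from_quat([*q[1:],q[0]]);print("tool",p.round(3),T.as_matrix().round(2).tolist())
qc=k["orientation"];C=R.from_quat([*qc[1:],qc[0]])
print("cam in tool",T.inv().apply(np.array(k["position"])-p).round(3),(T.inv()*C).as_matrix().round(2).tolist())
for a in(40,-50,130,-140):
    for pos in((.5,-.036,.3),(.54,-.036,.105),(.64,-.036,.105)):
        j=inverse_kinematics(pos,down(a));print(a,pos,None if j is None else np.round(j,2))
E
```

```text
tool [ 0.222 -0.53   0.23 ] [[0.39, -0.92, 0.0], [-0.92, -0.39, -0.0], [0.0, -0.0, -1.0]]
cam in tool [ 0.001 -0.067 -0.154] [[1.0, 0.0, 0.0], [-0.0, 0.97, 0.23], [-0.0, -0.23, 0.97]]
40 (0.5, -0.036, 0.3) [-0.21  0.13  1.52 -0.    1.49 -0.91]
40 (0.54, -0.036, 0.105) [-0.2   0.33  1.77 -0.    1.05 -0.89]
40 (0.64, -0.036, 0.105) [-0.16  0.46  1.54 -0.    1.14 -0.86]
-50 (0.5, -0.036, 0.3) [-0.21  0.13  1.52 -0.    1.49  0.66]
-50 (0.54, -0.036, 0.105) [-0.2   0.33  1.77 -0.    1.05  0.68]
-50 (0.64, -0.036, 0.105) [-0.16  0.46  1.54 -0.    1.14  0.71]
130 (0.5, -0.036, 0.3) [-0.21  0.13  1.52  0.    1.49 -2.48]
130 (0.54, -0.036, 0.105) [-0.2   0.33  1.77  0.    1.05 -2.46]
130 (0.64, -0.036, 0.105) [-0.16  0.46  1.54  0.    1.14 -2.43]
-140 (0.5, -0.036, 0.3) [-0.21  0.13  1.52  0.    1.49  2.23]
-140 (0.54, -0.036, 0.105) [-0.2   0.33  1.77  0.    1.05  2.25]
-140 (0.64, -0.036, 0.105) [-0.16  0.46  1.54  0.    1.14  2.28]
```

```bash
python3 - <<'E'
from h import *
gripper_to(0.0,5)
r.move_to([.64,-.036,.26],down(-90))
k=vision.get_calibration("wrist")
i=vision.snapshot("wrist")
print("opening",telemetry.current_opening(),telemetry.current_t())
for n in("handle_top","dial_centre","heat_dial","deck_left","index_tip","two_dots"):
    for c in ("wrist",):
        m=models.mark_of(n,c)[:2]
        print(n,[(np.round(d["at"],4).tolist(),round(d["score"],2),np.round(px(k,d["at"]))) for d in m])
cv2.imwrite("pics/w1.png",cv2.resize(i,(800,600),interpolation=cv2.INTER_CUBIC)[:,:,::-1])
E
```

```text
opening 0.0005958780162171163 5.075
handle_top []
dial_centre [([0.5938, -0.0372, 0.0914], 0.61, array([272., 246.]))]
heat_dial [([0.5881, -0.0331, 0.0761], 0.57, array([268., 246.])), ([0.5923, -0.0393, 0.0879], 0.15, array([274., 246.]))]
deck_left []
index_tip [([0.6345, -0.0343, 0.0715], 0.92, array([269., 201.]))]
two_dots [([0.5913, -0.0608, 0.0862], 0.77, array([295., 247.]))]
```

View pics/w1.png

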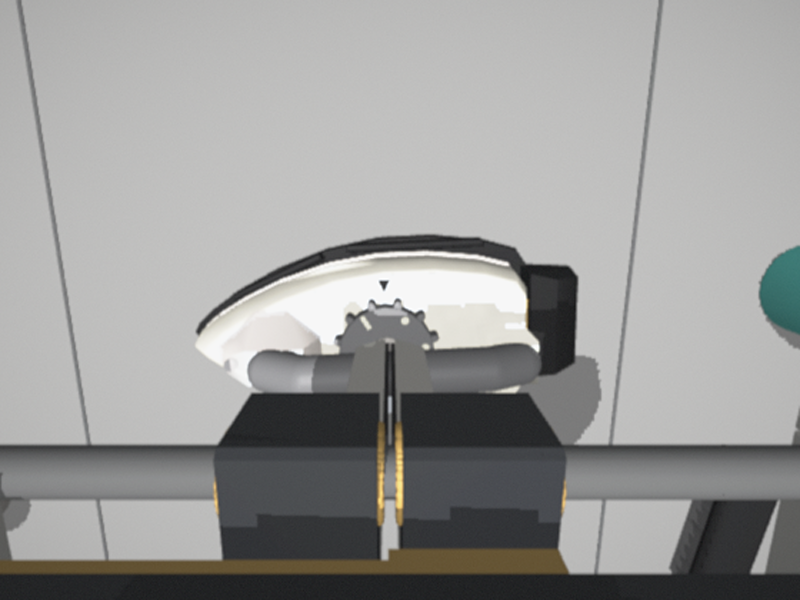

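The image's up direction is +x. The index is at (384,286), the bar at (365,322), about 30° counter-clockwise of it, and the one-dot at (405,320), about 30° clockwise. So the dial is at 0.524, and it needs exactly 3 clicks counter-clockwise. Next I'll put a corner of the closed fingertips into the left gap, doing the first click only.

```bash
cat >> h.py <<'E'
C=np.array([.5915,-.0355]); B0=181.5; ZT=.081
u=lambda d: np.array([np.cos(np.radians(d)),np.sin(np.radians(d))])
def pose(beta,rho,ztip=ZT):   # finger corner at polar (beta,rho) about dial axis
    a=-50+beta-180
    p=C+rho*u(beta)-.0125*u(a)-.008*u(a+90)
    return [*p,ztip+r.nose_length],down(a)
def F(): return np.round(telemetry.current_wrist_force(),2)
def click(rho_in=.0342,sweep=26):
    p,q=pose(B0,.050); r.move_l(p,q,vel=.05)
    p,q=pose(B0,rho_in); f0=F()
    hit=r.move_l(p,None,vel=.02,guard=1.5)
    e=np.array(telemetry.current_ee_pos()); rho=rho_in+np.hypot(*(e[:2]-p[:2]))
    print("in",hit,"rho",round(rho,4),F()-f0)
    if hit: rho+=.0007
    for s in np.arange(2,sweep+.1,2):
        p,q=pose(B0+s,rho); g=r.move_l(p,q,vel=.03,guard=8)
        print(int(s),F()-f0,end=' ')
        if g: print("GUARD");break
    p,_=pose(B0+s,.052); r.move_l(p,None,vel=.06); print("\nout",F()-f0,telemetry.current_t())
E
python3 - <<'E'
from h import *
p,q=pose(B0,.050,.20); r.move_to(p,q)
p,q=pose(B0,.050); print("down",r.move_l(p,None,vel=.06,guard=4),F(),telemetry.current_ee_pos(),p)
p2,_=pose(B0,.050)
click()
r.move_l(*pose(B0,.054,.16),vel=.08)
for c in("scene","top"):
    i=vision.snapshot(c)
    print(c,[(np.round(d["at"],3).tolist(),round(d["score"],2)) for d in models.mark_of("two_dots",c)][:2])
    if c=="scene": cv2.imwrite("pics/s2.png",cv2.resize(i[175:295,200:360],(800,600),interpolation=cv2.INTER_CUBIC)[:,:,::-1])
print(telemetry.current_t())
E
```

```text
down False [-0.18 -0.17  0.23] [ 0.5274558  -0.03276886  0.10629243] [np.float64(0.5272427373822134), np.float64(-0.03274786129125703), 0.10600000000000001]
in False rho 0.0344 [-0.28 -0.59 -0.37]
2 [-1.04  0.08 -0.22] 4 [-0.69  0.22 -0.65] 6 [-0.02  0.25  0.34] 8 [ 0.57 -0.48 -0.73] 10 [-0.18  0.37 -0.02] 12 [-0.32  0.76 -0.09] 14 [ 0.1  -0.88 -0.18] 16 [-0.62  0.44  0.83] 18 [-0.24  0.25  1.38] 20 [-1.42  0.84  0.79] 22 [-0.81  0.86  0.94] 24 [-1.41  0.29  0.82] 26 [-0.48 -1.12  1.17] 
out [ 0.2  -0.59  0.3 ] 13.1417
scene [([0.591, -0.067, 0.091], 0.83)]
top []
14.55
```

View pics/s2.png

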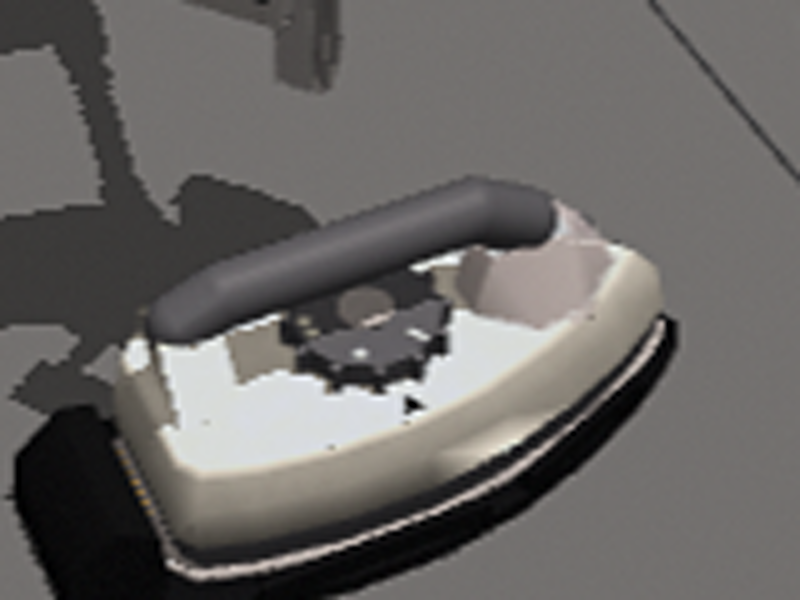

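The dial didn't move: the bar is still at (418,333) beside the index and the one-dot at (360,352), and the forces were only noise. The fingertip must be slimmer than I assumed. I'll check its shape in the wrist picture I already have.

```bash
python3 - <<'E'
from h import *
k=vision.get_calibration("wrist");p=np.array(telemetry.current_ee_pos());q=telemetry.current_tool_rot()
T=R.from_quat([*q[1:],q[0]])
i=vision.snapshot("wrist")[:,:,::-1].copy()
z=cv2.resize(i[180:300,195:355],(800,600),interpolation=cv2.INTER_CUBIC)
for x in(-.0125,.0125):
    for y in(-.008,.008):
        a=px(k,p+T.apply([x,y,r.nose_length])); print(x,y,np.round(a,1))
        cv2.circle(z,(int((a[0]-195)*5),int((a[1]-180)*5)),4,(0,0,255),1)
a=px(k,p+T.apply([0,0,r.nose_length]));cv2.circle(z,(int((a[0]-195)*5),int((a[1]-180)*5)),4,(0,255,0),1)
cv2.imwrite("pics/tip.png",z); print(k["fx"],r.nose_length)
E
```

```text
-0.0125 -0.008 [248.1 238.7]
-0.0125 0.008 [248.5 266.4]
0.0125 -0.008 [294.5 238.8]
0.0125 0.008 [294.  266.5]
348.19885052617155 0.025
```

View pics/tip.png

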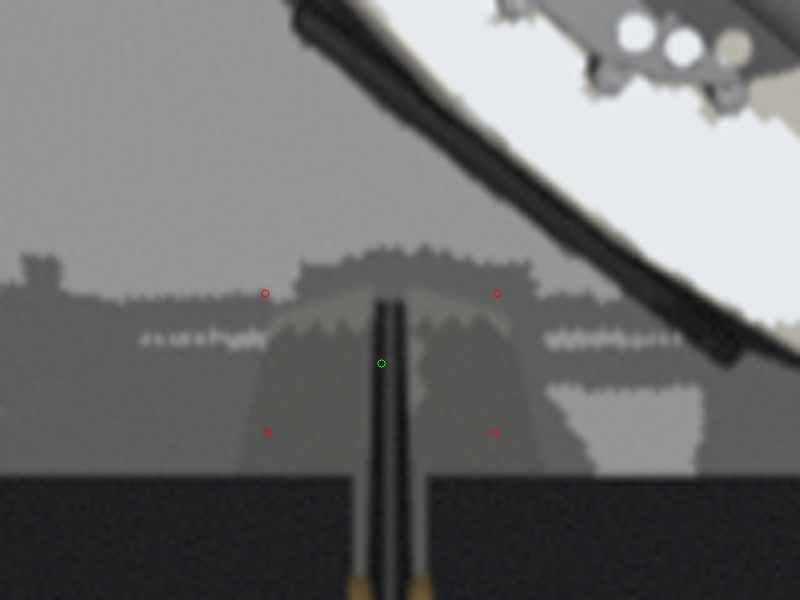

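The outer corners of the closed fingertips are rounded, and the pad-side corners are sharp. I'll open the gripper and hook the lobe with one finger's pad-side corner. The other finger goes ahead over the open deck towards the heel.

```bash
cat >> h.py <<'E'
OP=.050; A=-105
def tcp(apex,ztip=.080):
    p=np.array(apex)+OP/2*u(A)-.0075*u(A+90)
    return [*p,ztip+r.nose_length]
def click2(rho=.0345,b0=183,b1=213):
    b0+=1.5;b1+=1.5
    out=C+.055*u(b0)
    r.move_l(tcp(out),None,vel=.12)
    f0=F(); t=tcp(C+rho*u(b0))
    hit=r.move_l(t,None,vel=.04,guard=3)
    d=np.hypot(*(np.array(telemetry.current_ee_pos())-t)[:2])
    print("in",hit,round(d,4),F()-f0)
    if hit: rho+=d+.0005
    for b in np.linspace(b0,b1,7)[1:]:
        g=r.move_l(tcp(C+rho*u(b)),None,vel=.03,guard=8)
        print(int(b),F()-f0,g,end=' ')
        if g: break
    e=C+rho*u(b); r.move_l(tcp([e[0]-.025,e[1]]),None,vel=.12)
    print("\nout",F()-f0,telemetry.current_t())
def look(name):
    i=vision.snapshot("scene")
    for n in ("two_dots","dial_centre","index_tip"):
        print(n,[(np.round(d["at"],3).tolist(),round(d["score"],2)) for d in models.mark_of(n,"scene")][:2])
    cv2.imwrite(f"pics/{name}.png",cv2.resize(i[175:295,200:360],(800,600),interpolation=cv2.INTER_CUBIC)[:,:,::-1])
E
python3 - <<'E'
from h import *
gripper_to(OP,20); print(telemetry.current_opening())
o=C+.060*u(184.5)
r.move_to(tcp(o,.15),down(A)); print("down",r.move_l(tcp(o),None,vel=.08,guard=4))
click2(); look("s3"); print(telemetry.current_t())
E
```

```text
0.049902030056069906
down False
in True 0.0024 [0.31 0.21 3.1 ]
189 [-0.92  1.99  0.72] False 194 [-1.73  1.86 -0.2 ] False 199 [-3.74  0.84 -0.01] False 204 [-4.89 -0.23  0.98] False 209 [-5.24 -2.5   0.1 ] False 214 [-6.22 -2.77  0.8 ] False 
out [ 0.94  1.01 -0.19] 20.0667
two_dots [([0.601, -0.063, 0.091], 0.57)]
dial_centre [([0.59, -0.038, 0.088], 0.9)]
index_tip [([0.636, -0.033, 0.076], 0.89)]
20.2667
```

View pics/s3.png

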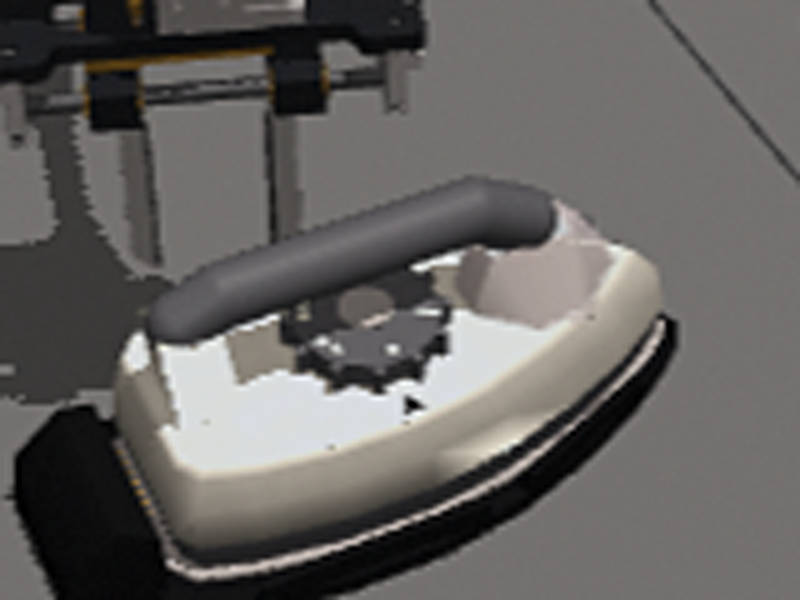

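One click done: the one-dot now stands in line with the index at (392,350), with the two dots at (330,347). The finger rubbed the core at about 6 N, so I'll run slightly further out for the second click.

```bash
sed -i 's/tcp(C+rho\*u(b)),None,vel=.03/tcp(C+(rho+.0013*(b-b0)\/30)*u(b)),None,vel=.03/; s/guard=3)/guard=4)/' h.py
python3 - <<'E'
from h import *
click2(rho=.0377); look("s4"); print(telemetry.current_t())
E
```

```text
in False 0.0006 [ 0.69 -0.66  0.8 ]
189 [0.07 0.24 0.41] False 194 [-1.33  1.21 -0.35] False 199 [-2.41 -0.47  0.27] False 204 [-2.42 -0.2  -1.14] False 209 [-3.36 -2.52 -1.57] False 214 [-3.81 -2.88  0.69] False 
out [0.6  0.11 0.13] 23.0583
two_dots [([0.61, -0.049, 0.09], 0.8), ([0.59, -0.035, 0.078], 0.42)]
dial_centre [([0.594, -0.039, 0.087], 0.83)]
index_tip [([0.637, -0.032, 0.073], 0.59)]
23.2583
```

View pics/s4.png

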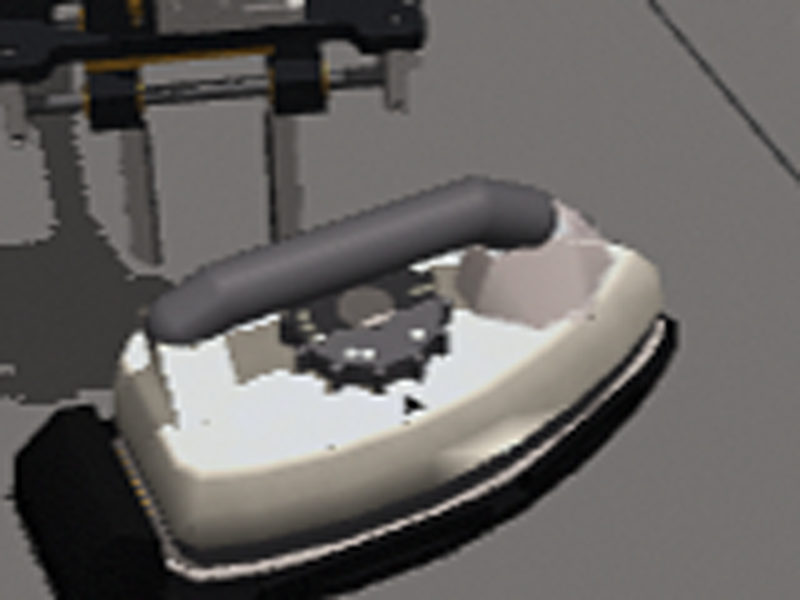

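Second click done: one-dot at (418,333), two dots at (358,353). One more click, then retreat and check.

```bash
python3 - <<'E'
from h import *
click2(rho=.0380)
e=np.array(telemetry.current_ee_pos()); r.move_l([e[0]-.01,e[1],.26],None,vel=.15)
look("s5")
gripper=None
r.move_to([.65,-.036,.30],down(-90))
k=vision.get_calibration("wrist"); i=vision.snapshot("wrist")
P={}
for n in ("two_dots","dial_centre","index_tip","iron"):
    m=models.mark_of(n,"wrist")[:1]; print("w",n,[(np.round(d["at"],3).tolist(),round(d["score"],2)) for d in m])
c=px(k,(.6,-.036,.089));x,y=int(c[0]),int(c[1]);print(x,y)
s=cv2.imread("pics/s5.png")
w=cv2.resize(i[max(0,y-60):y+40,max(0,x-50):x+50],(500,500),interpolation=cv2.INTER_CUBIC)[:,:,::-1]
cv2.imwrite("pics/fin.png",np.hstack([cv2.resize(s,(300,225),interpolation=cv2.INTER_AREA).repeat(1,0) if 0 else cv2.copyMakeBorder(s[200:450,200:500],0,250,0,0,cv2.BORDER_CONSTANT),w]))
print(telemetry.current_t())
E
```

```text
in False 0.0007 [ 1.85 -1.37  2.51]
189 [-1.02  0.21  1.42] False 194 [0.08 0.22 0.77] False 199 [-1.9   0.62  1.76] False 204 [-3.19 -1.72  1.52] False 209 [-2.97 -2.86  1.47] False 214 [-4.14 -3.92  1.3 ] False 
out [ 0.03 -1.15  0.46] 26.05
two_dots [([0.612, -0.038, 0.091], 0.93)]
dial_centre [([0.592, -0.035, 0.089], 0.57)]
index_tip [([0.635, -0.034, 0.075], 0.79), ([0.594, -0.035, 0.087], 0.58)]
w two_dots [([0.637, -0.035, 0.074], 0.73)]
w dial_centre [([0.596, -0.038, 0.09], 0.75)]
w index_tip [([0.637, -0.036, 0.072], 0.57)]
w iron [([0.594, -0.017, 0.011], 0.57)]
271 235
28.3333
```

View pics/fin.png

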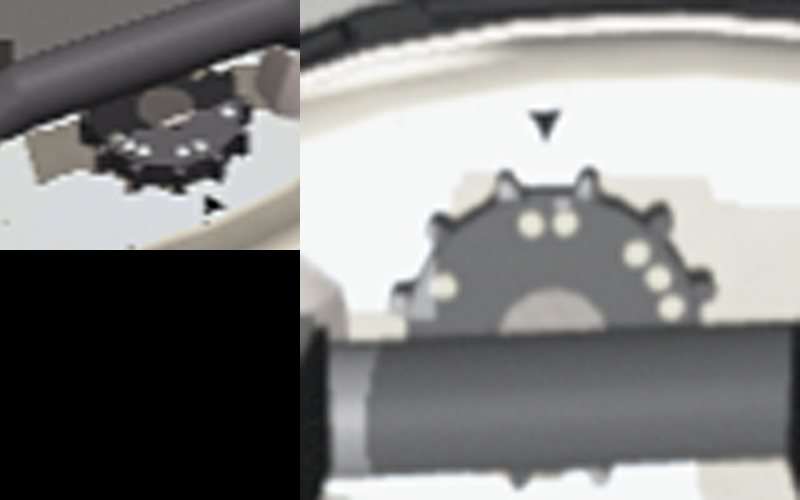

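The two dots (530–565,223) stand right at the index wedge (545,125), with one dot on the left and three dots on the right. The dial is seated in its click and the robot is clear, so I'm handing in.

```bash
python3 -c "
from plant import *
r.sign_off()"
```

```text
the job is handed in; nothing more can be done
```

The dial is on two dots. It started one click above the bar (0.524 rad), and I moved it exactly three clicks counter-clockwise, one at a time. A single fingertip did this in the gap on the iron's left, and I handed in at about 28 s.

- **First try:** the closed fingertips were too rounded to catch a lobe, so the dial did not move. I switched to the sharp pad-side edge of one finger, and each of the three pushes then gave one click.
- **Final setting:** the last close wrist picture shows the pair of dots at the index wedge, one dot on one side and three dots on the other, with the dial resting between lobes. The network on the scene camera agrees: two dots at (0.612, -0.038), index at (0.635, -0.034).
- **Disagreement:** the network on the wrist camera placed two dots at the index tip itself (0.637, -0.035). I took that as a mix-up, because the picture clearly shows otherwise.
- **Iron and surroundings:** the iron's position reads within about 4 mm of where it started, which is the measuring error. The fingertip rubbed the dial's core with about 7 N at most. I did not re-check the bottle, cup, brush and clip at the end, but the arm stayed well away from them.

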